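# Make up the cut-up caddy for the next specimen

## Task

Make up the caddy in front of the laptop for cutting up the next specimen: stand the full-size specimen pot and the dropper bottle of marking dye right down in the wells made for them, and load the two open cassettes into the sloped rail, one behind the other down against its stop, face up and both with the slanted white writing end pointing downhill. The lidded cassette, the screw-capped bottle and the small pot belong to another case: leave them where they are, and keep the pot and the dropper bottle upright.

Things in the scene. Friction and masses are not known exactly. Their poses are not given: they have to be found in the camera images.
- pot: The full-size specimen pot, to be gathered: white round pot with a ribbed white screw lid and a paper label, 65 mm tall; lid 49 mm across over the top 15 mm, body 44 mm across. 0.05 to 0.11 kg. Origin: centre of its underside; z up. Stands on the worktop (z = 0).
- dye_bottle: The marking-dye dropper bottle, to be gathered: amber bottle with a black collar and a long thin black dropper bulb, 100 mm tall; glass 28 mm across up to about 45 mm height, rounded shoulder to 58 mm; collar and bulb at most 18 mm across. 0.03 to 0.06 kg. Origin: centre of its underside; z up.
- cassette_a: Open tissue cassette, to be gathered: flat orange plastic, no lid, floor full of small holes, 28 (x) by 40 (y) by 6 mm, face up, 14 g. Its +y end is the slanted white writing face. Origin: centre of its underside. Same as cassette_b; either may go first. Laid on the rail's tongue (middle 112 mm up the slope, lower end in the mouth) and let go, it slides down by itself; it may also be pushed.
- cassette_b: Open tissue cassette, to be gathered: the same as cassette_a (+y is its slanted white writing end). Seated in the rail, in the rail's frame, the first cassette's origin is at x=-0.044, z=0.024 and the second's at x=-0.006, z=0.037, both at y=0.
- lidded_cassette: Look-alike, to be left alone: the same orange cassette with its lid on (three long slots in a smooth lid, 11 mm thick altogether), already holding tissue of another case. Origin: centre of its underside.
- capped_bottle: Look-alike, to be left alone: amber bottle with a short, ribbed black screw cap and no dropper bulb, 28 mm across, 62 mm tall. Origin: centre of its underside.
- small_pot: Look-alike, to be left alone: small white biopsy pot with a screw lid, 39 mm across, 46 mm tall. Origin: centre of its underside.
- pot_well: Holder for the pot: grey round cup 26 mm high on a 70 mm square foot; inside 50 mm across and 20 mm deep (its floor 6 mm above the foot's underside), the top 8 mm flaring to 60 mm. Fixed in the caddy. Origin: centre of the foot's underside, on the cup's axis; z up. In the rail's frame the two wells stand at y=-0.082, one at x=0.037, the other at x=-0.037, in either order.
- bottle_well: Holder for the dye bottle: the smaller grey round cup, 26 mm high on a 70 mm square foot; inside 34 mm across and 20 mm deep (its floor 6 mm above the foot's underside), the top 8 mm flaring to 44 mm. Fixed; origin as for pot_well. Rail and wells stand in one fixed steel tray, the caddy: 166 x 166 mm, rim 14 mm high, floor 3 mm thick, its centre at y=-0.048 in the rail's frame.
- cassette_rail: Sloped steel rail, fixed. Origin: centre of its base; x level, uphill (away from the robot); y across. Its slippery floor rises at 18 degrees from a stop at x=-0.063, z=0.018 to x=0.064, z=0.059. Up the slope from the stop, mm: 0-78 channel 33 wide, walls 11 high, to 70 with lips 9.5 over the floor; 76-101 mouth flaring to 46; 101-134 loading tongue 26 wide, no walls: fingers may straddle it.

How it is judged:
At the end, for the whole second after the job is handed in: Pot and dye bottle stand on the floors of their wells (axis within 8 mm, height within 4 mm, lean under 7 degrees); both open cassettes lie in the rail face up, writing ends downhill, one at the stop (within 6 mm), one behind it (8 mm); the look-alikes moved under 25 mm; all at rest (horizontal distance between pot and pot_well below 0.008 m and z of pot in the frame of pot_well between 0.003 and 0.01 m and angle between each of pot, dye_bottle's own z axis and vertical below 0.12 rad and horizontal distance between dye_bottle and bottle_well below 0.008 m and z of dye_bottle in the frame of bottle_well between 0.003 and 0.01 m and ((x of cassette_a in the frame of cassette_rail between -0.0497 and -0.0377 m and y of cassette_a in the frame of cassette_rail between -0.006 and 0.006 m and z of each of cassette_a, cassette_b in the frame of cassette_rail below 0.044 m and angle between each of cassette_a, cassette_b's own z axis and vertical below 0.5 rad and angle between each of cassette_a, cassette_b's own y axis and vertical above 1.75 rad and x of cassette_b in the frame of cassette_rail between -0.0136 and 0.0024 m and y of cassette_b in the frame of cassette_rail between -0.006 and 0.006 m) or (x of cassette_b in the frame of cassette_rail between -0.0497 and -0.0377 m and y of cassette_b in the frame of cassette_rail between -0.006 and 0.006 m and z of each of cassette_b, cassette_a in the frame of cassette_rail below 0.044 m and angle between each of cassette_b, cassette_a's own z axis and vertical below 0.5 rad and angle between each of cassette_b, cassette_a's own y axis and vertical above 1.75 rad and x of cassette_a in the frame of cassette_rail between -0.0136 and 0.0024 m and y of cassette_a in the frame of cassette_rail between -0.006 and 0.006 m)) and distance of each of lidded_cassette, capped_bottle, small_pot from where it was at the start of the episode below 0.025 m and linear speed of each of pot, dye_bottle, cassette_a, cassette_b below 0.01 m/s); the robot touches nothing.
It fails at once if the lidded cassette is moved by more than 25 mm (distance of lidded_cassette from where it was at the start of the episode above 0.025 m).
It fails at once if the screw-capped bottle is moved by more than 25 mm (distance of capped_bottle from where it was at the start of the episode above 0.025 m).
It fails at once if the small pot is moved by more than 25 mm (distance of small_pot from where it was at the start of the episode above 0.025 m).
It fails at once if the specimen pot tips over (leans more than 35 degrees) (angle between pot's own z axis and vertical above 0.61 rad).
It fails at once if the dye bottle tips over (leans more than 35 degrees) (angle between dye_bottle's own z axis and vertical above 0.61 rad).
It also fails if it takes over 99 s, if anything falls off the work surface, if the arm or the gripper's body presses on something with over 40 N, if the wrist force passes 120 N, or if a joint passes its speed limit or range.

## Robot

A 6-joint arm with a two-finger parallel gripper is mounted at the origin on a cart in front of the work surface, level with it; the furniture and walls round the work are solid. World frame = base frame: x ahead of the robot, y to its left, z up, the work surface at z = 0. Lengths are in m, angles in rad, forces in N, time in s.
With the tool pointing down it reaches from about 0.35 to 0.925 m from the base axis. Payload 6.4 kg.
Tool frame: the origin (TCP) lies midway between the tips of the shut fingers; the grasp point (between the pads) lies 19 mm behind it; z points along the fingers, y is the line along which they close (so a half turn about z gives the same grasp; the last joint's range is limited). The gripper opens to 85 mm and grips with 20 to 120 N. Pads are 22 mm wide; open, the fingers measure 114 mm over their backs; the gripper's body (76 mm by 85 mm) begins 54 mm behind the grasp point. The pads swing forward as they close: fully open they stand 13 mm farther back than shut.
Start: joints at [-1.481, 0.245, 1.558, -0, 1.339, -0.174], TCP at [0.169, -0.628, 0.231] pointing down, gripper open.
Joint ranges: [-3.13, 3.13], [-1.02, 2.26], [0.13, 2.54], [-0.95, 4.09], [0.21, 2.88], [-2.74, 2.74]. Speed limits (rad/s): [2.57, 2.57, 3.14, 3.14, 3.14, 3.14].

## Interface

Orientations are given as a unit quaternion [w, x, y, z].
In Python, from cell import r, grab_frame gives the robot as it stands.
- The arm moves only by the tool servo_tool, never from a script. Its argument "steps" is a list of rows, each a list of 3 entries, a list of its own where there are three numbers: the shift along the tool's x, y, z in m, then the turn about the tool's z in rad, then the closure, from -1 (fully open) to 1 (shut), so that 0 is half open. A call has 1 to 12 rows; each row is the pose to reach, as a shift and turn from the pose commanded when the call began, along the tool's axes at that moment; what a row does not reach only later rows make up. A row lasts 1/10 s, in which the tool goes at most 50 mm and 8.59 degrees, less where a joint would pass 70% of its speed; a pose out of reach is approached as far as the arm can. A call with a gripper value outside its range is refused whole. The fingers move at their own pace and stop on an object; the grip force is fixed at half the most. Time passes only in rows, so rows that repeat a pose let the fingers close. It gives the time, the measured TCP pose, the force, the opening and the grip force at its end, in the units of the state.
- r.state(): the state, without advancing time (a new reading comes with each control period).
- grab_frame(name): name is "scene" or "top"; returns a dict with "color" (480x640x3 uint8, red, green, blue), "intrinsics" (3x3 intrinsics, pixels), "k1" (the pictures are not rectified: a ray, as slopes to the right and down, at radius r is drawn at 1 + k1 r^2 times it, then the intrinsics apply), "view" (4x4, takes a point from world to camera coordinates). Camera axes: x right, y down, z forward; pixel columns grow to the right and rows downward; lengths in m; the calibration is good to about 2 mm. A picture is of the moment at which its call begins. There is no depth.
- r.job_done(): hands the job in; it is judged then, once.
The state is a dict: "time_s": time; "joint_positions": joint angles; "dq": joint speeds; "joint_efforts": joint torques, N m; "tool_pos": TCP position; "tcp_rot": TCP orientation; "contact_force": force on the tool from outside, world axes, zero at the start; "ft_torque": the same for the moment, N m; "width": opening from 0.0 (shut) to 1.0 (fully open); "grasp_force": force on a finger pad.
Only numpy, scipy, OpenCV 4.12 (cv2) and the standard library are available. Lean on these libraries where they do the work, as an engineer would, in place of code of your own. Each camera call takes 0.05 s, during which the arm holds its last target. There are 200 camera calls.

## Working session

There is one attempt and no reset: what is moved stays moved. The work goes in short steps, Python scripts to look and compute and a tool call to move; the robot and the scene stay as the last step left them, time stands still between calls to the robot, and variables do not carry over. Pictures are saved under pics/ and viewed, at most 14 in all, crops included, and the job is handed in when it is done.

Besides the shell and the picture viewer there is one more tool, called after "Call:" in YAML: its name, and indented under it one key for each argument. servo_tool: Moves the arm, as the interface text tells. Its arguments: {"type":"object","properties":{"steps":{"type":"array","items":{"type":"array"}}},"required":["steps"]}

```bash
mkdir -p pics; ls
python3 - <<'E'
from cell import r, grab_frame
import cv2,numpy as np
for n in("scene","top"):
    f=grab_frame(n); cv2.imwrite(f"pics/{n}0.png",f["color"][:,:,::-1]); print(n,np.round(f["intrinsics"],1).tolist(),f["k1"],np.round(f["view"],3).tolist())
print(r.state())
E
```

```text
pics
scene [[434.2, 0.0, 314.3], [0.0, 434.2, 241.2], [0.0, 0.0, 1.0]] -0.027098415838666217 [[0.461, 0.887, 0.008, -0.039], [0.625, -0.318, -0.713, -0.364], [-0.63, 0.333, -0.701, 1.275], [0.0, 0.0, 0.0, 1.0]]
top [[598.6, 0.0, 322.1], [0.0, 598.6, 241.0], [0.0, 0.0, 1.0]] 0.06452640846620399 [[-0.017, -1.0, -0.006, -0.201], [-0.986, 0.018, -0.165, 0.493], [0.165, 0.003, -0.986, 0.947], [0.0, 0.0, 0.0, 1.0]]
{'time_s': 0.1, 'joint_positions': array([-1.48112225e+00,  2.45767265e-01,  1.55891737e+00,  1.06630781e-05,
        1.33868152e+00, -1.74063805e-01]), 'dq': array([ 0.00200668, -0.00118219, -0.00280345, -0.00015924,  0.00051771,
       -0.00075778]), 'joint_efforts': array([-5.60450007e-04, -4.30671108e+01, -3.27129114e+01, -1.32187674e-04,
        2.84997936e-03, -1.55856874e-07]), 'tool_pos': array([ 0.16943402, -0.62700303,  0.2302622 ]), 'tcp_rot': array([-8.85742546e-04,  9.91317656e-01,  1.31485812e-01,  4.25880740e-05]), 'contact_force': array([-0.15405844, -0.25205562, -0.17553015]), 'ft_torque': array([ 0.03065364,  0.06771142, -0.04461897]), 'grasp_force': 0.0, 'width': 1.0050302064290426}
```

View pics/scene0.png

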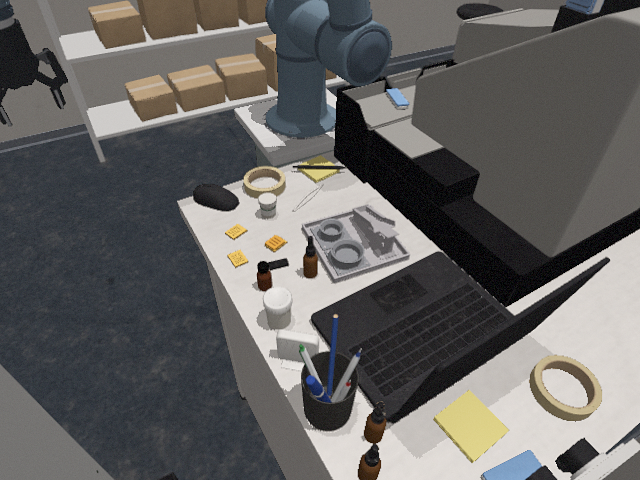

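View pics/top0.png

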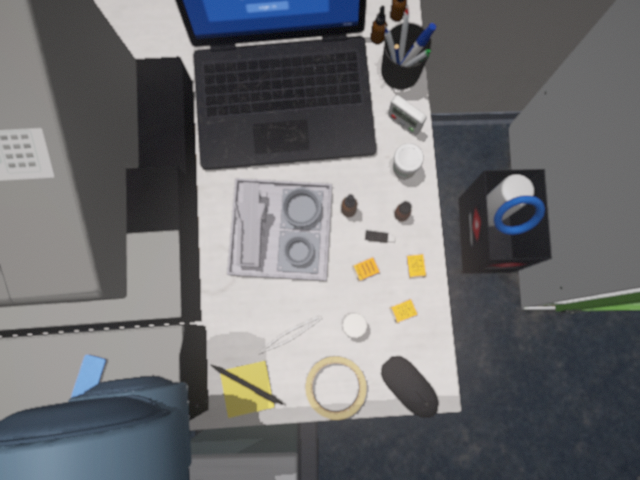

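The top view shows the pot at (408,161), dye bottle (349,206), capped bottle (403,211), lidded cassette (367,268), open cassettes (416,265) and (404,311), and small pot (355,327). The pot well is at (302,208), the bottle well at (299,251) and the rail around (253,225). Next I need the cassettes' orientation and the caddy geometry.

```bash
cat > h.py <<'E'
from cell import r, grab_frame
import cv2,numpy as np
from scipy.spatial.transform import Rotation as R
def D(f): return np.array([f["k1"],0,0,0,0],float)
def ray(f,uv):
    K=np.array(f["intrinsics"]);V=np.array(f["view"])
    n=cv2.undistortPoints(np.array(uv,float).reshape(-1,1,2),K,D(f)).reshape(-1,2)
    d=np.c_[n,np.ones(len(n))]@V[:3,:3]
    return -V[:3,:3].T@V[:3,3],d
def plane(f,uv,z):
    o,d=ray(f,uv); return (o+d*((z-o[2])/d[:,2])[:,None])
def two(f,a,g,b):
    o,d=ray(f,a);p,e=ray(g,b);d=d[0];e=e[0]
    s=np.linalg.lstsq(np.c_[d,-e],p-o,rcond=None)[0]
    A=o+s[0]*d;B=p+s[1]*e
    return (A+B)/2,np.linalg.norm(A-B)
def proj(f,P):
    V=np.array(f["view"]);return cv2.projectPoints(np.array(P,float).reshape(-1,3),cv2.Rodrigues(V[:3,:3])[0],V[:3,3],np.array(f["intrinsics"]),D(f))[0].reshape(-1,2)
E
python3 - <<'E'
from h import *
t=grab_frame("top");s=grab_frame("scene")
for n,f in(("t",t),("s",s)):
    c=f["color"];h=cv2.cvtColor(c,cv2.COLOR_RGB2HSV)
    m=cv2.inRange(h,(8,150,150),(26,255,255))
    for k in cv2.findContours(m,0,2)[0]:
        if cv2.contourArea(k)>60:
            q=cv2.minAreaRect(k);P=plane(f,cv2.boxPoints(q),.005)
            print(n,np.round(q[0],1),"ctr",P.mean(0).round(4),"corners",P[:,:2].round(4).tolist())
c=t["color"][:,:,::-1]
a=cv2.resize(c[170:290,220:340],(480,480),interpolation=cv2.INTER_CUBIC)
b=cv2.resize(c[245:325,345:435],(0,0),fx=3.4,fy=3.4,interpolation=cv2.INTER_CUBIC)
o=np.zeros((480,480+b.shape[1],3),np.uint8);o[:,:480]=a;o[:b.shape[0],480:]=b
cv2.imwrite("pics/c1.png",o)
c=s["color"][:,:,::-1]
a=cv2.resize(c[195:285,295:415],(0,0),fx=5,fy=5,interpolation=cv2.INTER_CUBIC)
cv2.imwrite("pics/c2.png",a)
a=cv2.resize(c[215:330,220:330],(0,0),fx=5,fy=5,interpolation=cv2.INTER_CUBIC)
cv2.imwrite("pics/c3.png",a)
E
```

```text
t [404.  310.4] ctr [ 0.375  -0.3444  0.005 ] corners [[0.3805, -0.3251], [0.3919, -0.3556], [0.3694, -0.3636], [0.358, -0.3332]]
t [366.2 268.5] ctr [ 0.4465 -0.2835  0.005 ] corners [[0.4523, -0.2635], [0.4643, -0.2948], [0.4406, -0.3034], [0.4287, -0.2722]]
t [415.7 265.2] ctr [ 0.4507 -0.3673  0.005 ] corners [[0.4659, -0.3535], [0.4688, -0.3782], [0.4355, -0.381], [0.4326, -0.3565]]
s [274.8 242.5] ctr [ 0.449  -0.2807  0.005 ] corners [[0.4405, -0.3002], [0.4243, -0.2639], [0.458, -0.2615], [0.4731, -0.2971]]
```

View pics/c1.png

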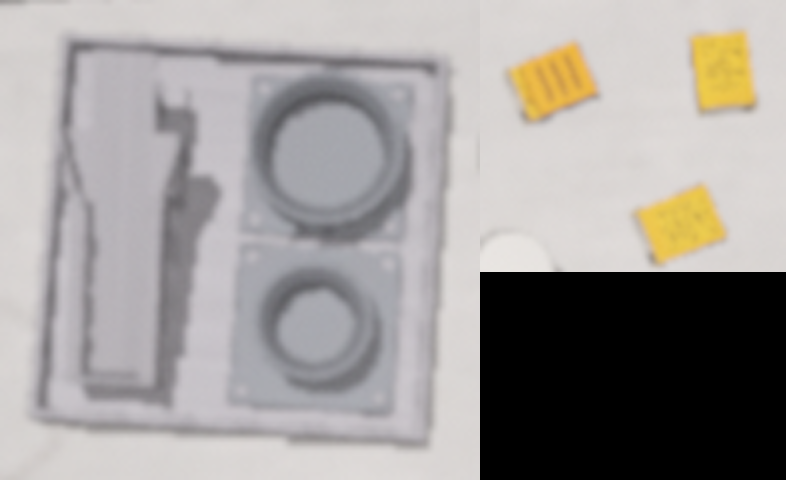

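View pics/c2.png

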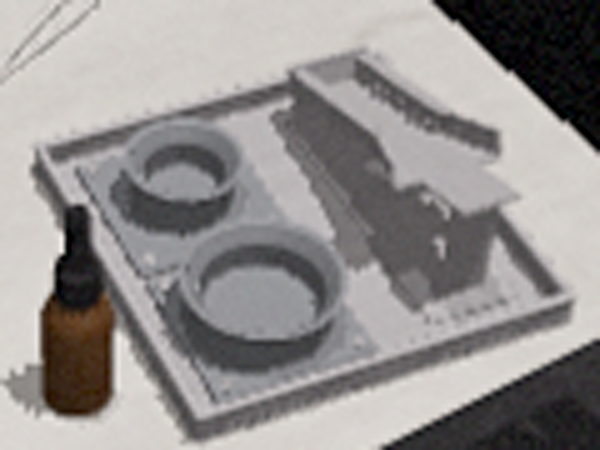

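View pics/c3.png

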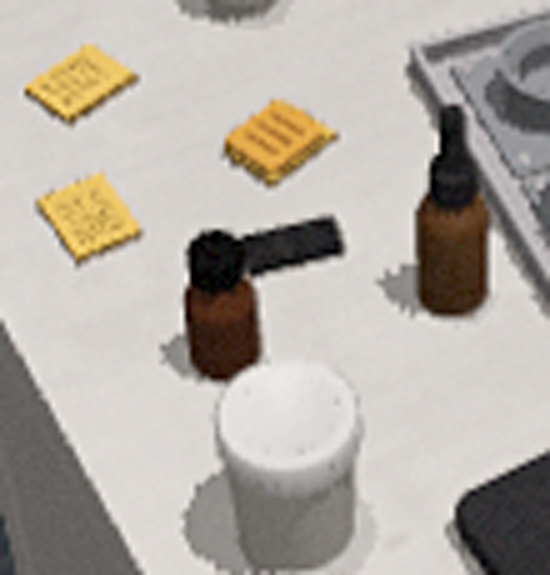

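The crops show tray, wells and rail clearly: the pot well is the far one and the bottle well the near one, and the open tongue is uphill at the top. The cassettes' white ends blend into the table, so I'll stretch the contrast and measure the rest meanwhile.

Run:
```python
from h import *
t=grab_frame("top");s=grab_frame("scene")
out=[]
for f,cs in((t,[(416,265),(404,311),(367,268)]),(s,[(238,258),(236,231),(276,243)])):
    row=[]
    for u,v in cs:
        c=f["color"][v-20:v+20,u-20:u+20,::-1].astype(float)
        c=np.clip((c-120)*255/130,0,255).astype(np.uint8)
        row.append(cv2.resize(c,(264,264),interpolation=cv2.INTER_NEAREST))
    out.append(np.hstack(row))
cv2.imwrite("pics/cas.png",np.vstack(out))
# round things: amber/dark/white from both views
print("small/pot lid tops in top")
g=cv2.cvtColor(t["color"],cv2.COLOR_RGB2GRAY)
for nm,(u,v),z in(("pot",(408,161),.065),("small",(355,327),.046)):
    roi=t["color"][v-25:v+25,u-25:u+25].astype(int)
    print(nm,roi[25,25],roi[2,25],roi[2,2])
    b=cv2.HoughCircles(cv2.GaussianBlur(g[v-25:v+25,u-25:u+25],(3,3),0),cv2.HOUGH_GRADIENT_ALT,1,20,param1=100,param2=.5,minRadius=8,maxRadius=24)
    if b is not None:
        b=b[0][0];print(b,plane(t,[[b[0]+u-25,b[1]+v-25]],z).round(4), "r",b[2])
for nm,(u,v),z in(("potwell",(302,208),.029),("bwell",(299,251),.029)):
    b=cv2.HoughCircles(cv2.GaussianBlur(g[v-30:v+30,u-30:u+30],(3,3),0),cv2.HOUGH_GRADIENT_ALT,1,5,param1=60,param2=.5,minRadius=8,maxRadius=28)
    if b is not None:
        for q in b[0]: print(nm,q+[u-30,v-30,0],[plane(t,[[q[0]+u-30,q[1]+v-30]],zz).round(4).tolist() for zz in(.009,.029)])
# dark bottles
for n,f,(x0,y0,x1,y1) in(("t",t,(330,190,420,230)),("s",s,(250,230,330,295))):
    m=(f["color"][y0:y1,x0:x1].max(2)<100).astype(np.uint8)
    for k in cv2.findContours(m,0,2)[0]:
        if cv2.contourArea(k)>25: print(n,cv2.boundingRect(k)[0]+x0,cv2.boundingRect(k)[1]+y0,cv2.boundingRect(k)[2:])
# tray rim corners by eye in top (crop/4 + offset)
cr=np.array([[70,42],[450,62],[428,440],[34,415]])/4+[220,170]
P=plane(t,cr,.014);print(P.round(4).tolist(),P.mean(0))
```

```text
small/pot lid tops in top
pot [222 221 220] [212 208 206] [215 211 209]
[26.       19.       15.337866] [[ 0.6255 -0.3548  0.065 ]] r 15.337866
small [232 228 225] [219 215 212] [219 215 213]
[24.       22.       13.784968] [[ 0.3527 -0.2584  0.046 ]] r 13.784968
potwell [302.         208.          19.19948387] [[[0.5525, -0.1761, 0.009]], [[0.548, -0.1768, 0.029]]]
bwell [298.         250.          22.66118431] [[[0.4797, -0.1684, 0.009]], [[0.4766, -0.1693, 0.029]]]
bwell [298.         250.          12.39710808] [[[0.4797, -0.1684, 0.009]], [[0.4766, -0.1693, 0.029]]]
t 395 202 (16, 19)
t 342 195 (14, 22)
s 257 259 (32, 32)
s 317 230 (13, 11)
s 303 230 (27, 48)
[[0.6018, -0.0659, 0.014], [0.59, -0.2292, 0.014], [0.4272, -0.2167, 0.014], [0.4408, -0.0517, 0.014]] [ 0.51492218 -0.14086173  0.014     ]
```

View pics/cas.png

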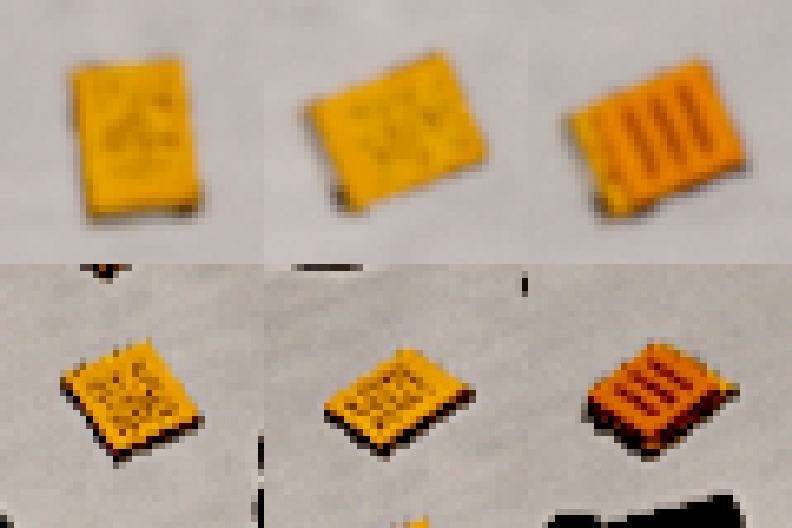

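Run:
```python
from h import *
fr={}
for n in("top","scene"):
    L=[grab_frame(n) for _ in range(6)];f=L[0];f["color"]=np.mean([x["color"] for x in L],0).astype(np.float32);fr[n]=f
print(r.state()["time_s"])
for nm,c,ax in(("A",(.4507,-.3673),(.0337,.003)),("B",(.375,-.3444),(.0114,-.0305)),("L",(.4465,-.2835),(.0119,-.0313))):
    u=np.array(ax)/np.hypot(*ax);w=np.array([-u[1],u[0]])
    S=np.arange(-28,29,2)/1000.;T=np.arange(-9,10,1)/1000.
    for n in fr:
        P=np.array([[*(np.array(c)+s*u+t*w),.003] for s in S for t in T])
        q=proj(fr[n],P).astype(np.float32)
        v=cv2.remap(fr[n]["color"],q[:,0].copy(),q[:,1].copy(),cv2.INTER_LINEAR).reshape(len(S),len(T),3).mean(1)
        print(nm,n,"u=",u.round(2));print(" ".join(f"{int(s*1000)}:{int(x[0])},{int(x[1])},{int(x[2])}" for s,x in zip(S,v)))
```

```text
0.9
A top u= [1.   0.09]
-28:217,213,211 -26:218,214,211 -24:214,210,207 -22:200,194,190 -20:189,177,163 -18:205,178,126 -16:226,190,89 -14:235,197,74 -12:235,198,73 -10:232,196,74 -8:229,194,73 -6:230,195,73 -4:229,195,74 -2:223,189,74 0:223,189,74 2:225,191,75 4:227,193,75 6:229,195,75 8:228,193,74 10:228,194,74 12:229,195,73 14:230,195,73 16:231,196,86 18:227,199,137 20:218,205,187 22:217,211,208 24:218,213,212 26:218,214,212 28:219,214,212
A scene u= [1.   0.09]
-28:214,210,205 -26:214,209,205 -24:213,208,204 -22:213,208,205 -20:212,206,201 -18:214,199,174 -16:222,193,126 -14:233,196,102 -12:234,196,102 -10:229,191,99 -8:220,183,94 -6:220,183,95 -4:227,189,98 -2:224,187,97 0:229,191,100 2:223,186,96 4:218,181,93 6:221,184,95 8:214,178,91 10:217,180,93 12:220,183,94 14:218,181,93 16:233,196,103 18:232,196,102 20:194,160,77 22:141,114,67 24:159,147,130 26:199,193,189 28:217,212,209
B top u= [ 0.35 -0.94]
-28:221,217,215 -26:221,216,214 -24:217,212,209 -22:206,200,196 -20:199,188,174 -18:214,188,138 -16:231,195,94 -14:236,198,79 -12:236,198,78 -10:233,198,79 -8:228,195,79 -6:226,194
[... 884 characters left out ...]
1 -6:223,172,73 -4:215,165,74 -2:226,175,72 0:230,179,71 2:218,167,72 4:216,165,73 6:228,177,70 8:229,177,70 10:217,165,72 12:218,166,71 14:232,179,68 16:234,183,80 18:225,186,132 20:215,198,184 22:214,209,206 24:216,212,210 26:216,212,210 28:216,212,210
L scene u= [ 0.36 -0.93]
-28:210,206,202 -26:209,204,201 -24:207,196,186 -22:212,181,134 -20:221,170,82 -18:227,170,73 -16:223,166,72 -14:203,146,63 -12:192,135,57 -10:215,159,69 -8:219,162,71 -6:195,138,59 -4:193,137,58 -2:219,163,71 0:218,162,71 2:194,137,58 4:200,143,61 6:224,168,74 8:229,172,76 10:214,158,68 12:165,118,49 14:137,102,43 16:124,100,55 18:147,136,120 20:191,187,182 22:211,207,203 24:213,208,203 26:212,207,203 28:212,207,203
```

The pictures and colour profiles show dark orange walls on the +x end of A (416,265) and the −y end of B (404,311). The pale grey-white slanted strip is on A's −x end and B's +y end. A therefore already points nearly downhill, and B needs about 70° of turn. Next I'll locate the bottles and compute the first move.

```bash
cat >> h.py <<'E'
def go(x,y,z,yaw):  # deg; prints shift in tool axes and turn
    s=r.state();Q=R.from_quat(np.roll(s["tcp_rot"],-1));M=Q.as_matrix()
    cur=np.degrees(np.arctan2(M[1,0],M[0,0]))
    print("shift",(M.T@(np.array([x,y,z])-s["tool_pos"])).round(4),"turn",round(np.radians(cur-yaw),4),"tool",s["tool_pos"].round(4),"yaw",cur.round(2),"w",round(s["width"],3),"F",s["contact_force"].round(1),"t",round(s["time_s"],1))
yr=-4.55
c_,s_=np.cos(np.radians(yr)),np.sin(np.radians(yr))
def rail(x,y): return np.array([.5187,-.0930])+[c_*x-s_*y,s_*x+c_*y]
E
python3 - <<'E'
from h import *
t=grab_frame("top");s=grab_frame("scene")
o,_=ray(s,[[310,270]])
def base(b):
    P=plane(s,[b],0)[0];d=(P-o)[:2];return P[:2]+.014*d/np.hypot(*d)
for nm,b in(("dye",(310.4,277.6)),("cap",(224/5+220,378/5+215))): print(nm,base(b).round(4), proj(t,[*base(b),.03]).round(1))
print("bulb tip scene",plane(s,[(310.4,237)],.1).round(4),proj(t,[*base((310.4,277.6)),.1]).round(1))
for z,(x0,y0,x1,y1) in((0,(330,190,365,225)),(0,(390,195,415,225))):
    m=(t["color"][y0:y1,x0:x1].max(2)<110).astype(np.uint8);k=max(cv2.findContours(m,0,2)[0],key=cv2.contourArea)
    print((k.reshape(-1,2)+[x0,y0]).tolist())
print("rail",rail(0,0),"drop",rail(.0435,0))
go(.450,-.3674,.08,5.1)
E
```

```text
dye [ 0.5511 -0.2504] [[345.7 205.3]]
cap [ 0.5399 -0.343 ] [[401.1 210.8]]
bulb tip scene [[ 0.5557 -0.2529  0.1   ]] [[347.2 195.3]]
[[350, 195], [349, 196], [348, 196], [344, 200], [344, 201], [343, 202], [343, 204], [342, 205], [342, 212], [345, 215], [346, 215], [347, 216], [351, 216], [355, 212], [355, 205], [356, 204], [356, 203], [355, 202], [355, 200], [352, 197], [352, 196], [351, 195]]
[[404, 202], [403, 203], [402, 203], [400, 205], [399, 205], [399, 206], [397, 208], [397, 209], [396, 210], [396, 211], [395, 212], [395, 215], [396, 216], [396, 217], [399, 220], [404, 220], [409, 215], [409, 211], [410, 210], [410, 205], [407, 202]]
rail [ 0.5187 -0.093 ] drop [ 0.56206291 -0.09645081]
shift [ 0.3386 -0.178   0.1513] turn 0.1748 tool [ 0.1695 -0.6275  0.2313] yaw 15.11 w 0.999 F [0.4 0.9 0.4] t 1.0
```

Call:
servo_tool:
  steps:
    - [[0.339,-0.178,0.08],0.175,-0.3]
    - [[0.339,-0.178,0.08],0.175,-0.3]
    - [[0.339,-0.178,0.08],0.175,-0.3]
    - [[0.339,-0.178,0.08],0.175,-0.3]
    - [[0.339,-0.178,0.08],0.175,-0.3]
    - [[0.339,-0.178,0.08],0.175,-0.3]
    - [[0.339,-0.178,0.08],0.175,-0.3]
    - [[0.339,-0.178,0.08],0.175,-0.3]
    - [[0.339,-0.178,0.16],0.175,-0.3]
    - [[0.339,-0.178,0.18],0.175,-0.3]
    - [[0.339,-0.178,0.18],0.175,-0.3]
    - [[0.339,-0.178,0.18],0.175,-0.3]

```text
time_s: 2.2
tool_pos: [0.4502, -0.3672, 0.0514]
tcp_rot: [-0.001, 0.999, 0.044, -0.0]
contact_force: [0.7, -0.4, 1.9]
width: 0.649
grasp_force: 0.0
```

Run:
```python
from h import *
go(.450,-.3674,.003,5.1)
f=grab_frame("scene");c=f["color"][:,:,::-1][190:290,190:310];cv2.imwrite("pics/g1.png",cv2.resize(c,(0,0),fx=5,fy=5,interpolation=cv2.INTER_CUBIC))
```

```text
shift [-0.0002  0.0003  0.0484] turn -0.0004 tool [ 0.4502 -0.3672  0.0514] yaw 5.08 w 0.649 F [ 0.7 -0.4  1.9] t 2.2
```

View pics/g1.png

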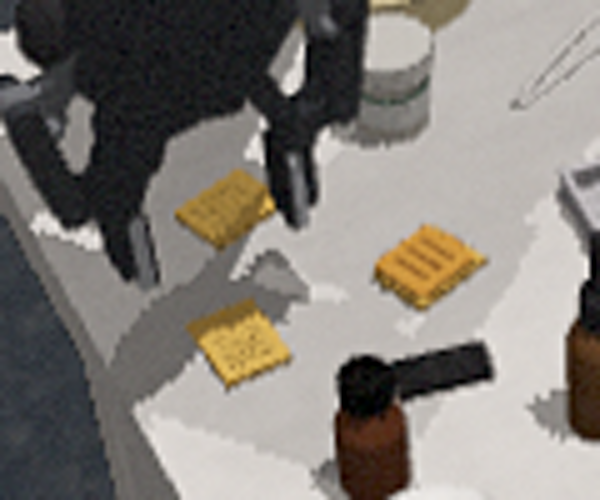

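The fingers are hovering at (130,260) and (295,205), and A is below and nearer the camera. That fits a TCP 50 mm up, so I'll descend gently and close.

Call:
servo_tool:
  steps:
    - [[0,0,0.03],0,-0.2]
    - [[0,0,0.04],0,-0.2]
    - [[0,0,0.046],0,-0.2]
    - [[0,0,0.048],0,-0.2]
    - [[0,0,0.048],0,-0.2]

```text
time_s: 2.75
tool_pos: [0.4508, -0.368, 0.0043]
tcp_rot: [0.001, 0.999, 0.044, 0.001]
contact_force: [-0.6, -0.8, 0.2]
width: 0.598
grasp_force: 0.0
```

Call:
servo_tool:
  steps:
    - [[0,0,0],0,0.0]
    - [[0,0,0],0,0.1]
    - [[0,0,0],0,0.2]
    - [[0,0,0],0,0.3]
    - [[0,0,0],0,0.4]
    - [[0,0,0],0,0.5]
    - [[0,0,0],0,0.6]
    - [[0,0,0],0,0.7]
    - [[0,0,0],0,0.8]
    - [[0,0,0],0,0.8]

```text
time_s: 3.75
tool_pos: [0.4506, -0.3675, 0.0038]
tcp_rot: [0.0, 0.999, 0.044, 0.0]
contact_force: [-0.9, 1.5, 6.3]
width: 0.294
grasp_force: 58.8
```

Call:
servo_tool:
  steps:
    - [[0,0,-0.02],0,0.8]
    - [[0,0,-0.06],0,0.8]
    - [[0,0,-0.11],0,0.8]
    - [[0,0,-0.14],0,0.8]
    - [[0,0,-0.14],0,0.8]

```text
time_s: 4.25
tool_pos: [0.4526, -0.37, 0.149]
tcp_rot: [0.004, 0.999, 0.044, 0.003]
contact_force: [-0.0, 0.5, -0.2]
width: 0.294
grasp_force: 59.0
```

Run:
```python
from h import *
print(rail(.0465,0));go(*rail(.0465,0),.11,yr)
```

```text
[ 0.56505345 -0.0966888 ]
shift [ 0.136  -0.2625  0.0375] turn 0.1683 tool [ 0.4526 -0.37    0.149 ] yaw 5.09 w 0.294 F [-0.   0.5 -0.2] t 4.2
```

Call:
servo_tool:
  steps:
    - [[0.03,-0.05,0],0.08,0.8]
    - [[0.06,-0.1,0],0.168,0.8]
    - [[0.09,-0.15,0],0.168,0.8]
    - [[0.11,-0.2,0],0.168,0.8]
    - [[0.138,-0.24,0],0.168,0.8]
    - [[0.138,-0.26,0],0.168,0.8]
    - [[0.138,-0.26,0.03],0.168,0.8]
    - [[0.138,-0.26,0.033],0.168,0.8]
    - [[0.138,-0.26,0.033],0.168,0.8]
    - [[0.138,-0.26,0.033],0.168,0.8]

```text
time_s: 5.25
tool_pos: [0.5648, -0.0971, 0.1106]
tcp_rot: [0.0, 0.999, -0.04, 0.0]
contact_force: [-0.7, -0.8, -0.3]
width: 0.295
grasp_force: 59.1
```

Run:
```python
from h import *
go(*rail(.0465,0),.0685,yr)
f=grab_frame("scene");c=f["color"][:,:,::-1][150:270,310:430];a=cv2.resize(c,(400,400),interpolation=cv2.INTER_CUBIC)
f=grab_frame("top");c=f["color"][:,:,::-1][170:290,210:330];b=cv2.resize(c,(400,400),interpolation=cv2.INTER_CUBIC)
cv2.imwrite("pics/g2.png",np.hstack([a,b]))
```

```text
shift [ 0.0002 -0.0004  0.0421] turn -0.0012 tool [ 0.5648 -0.0971  0.1106] yaw -4.62 w 0.295 F [-0.7 -0.8 -0.3] t 5.2
```

View pics/g2.png

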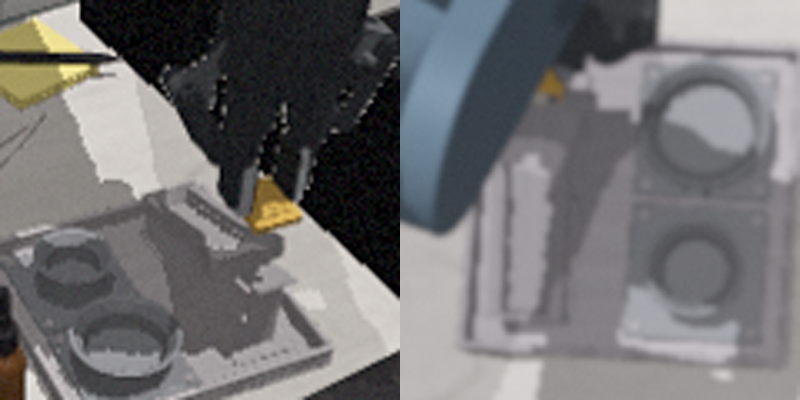

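The scene crop shows cassette A held at (275,205), just above the tongue. I'll check the rail's centreline from the first top picture before lowering.

Run:
```python
from h import *
f=grab_frame("top")
for uv,z in(((249.75,188.75),.059),((250.5,263.75),.022),((251,240),.038)):
    P=plane(f,[uv],z)[0];d=P[:2]-[.5187,-.093];print(P.round(4),"rail x,y",(c_*d[0]+s_*d[1]).round(4),(-s_*d[0]+c_*d[1]).round(4))
```

```text
[ 0.5751 -0.0926  0.059 ] rail x,y 0.0562 0.0049
[ 0.4559 -0.0895  0.022 ] rail x,y -0.0629 -0.0015
[ 0.4934 -0.0922  0.038 ] rail x,y -0.0253 -0.0012
```

Run:
```python
from h import *
g=cv2.imread("pics/top0.png",0)
for v in(180,184,187,190,195,205,225,245,260):print(v,list(g[v,232:272]))
```

```text
180 [np.uint8(210), np.uint8(207), np.uint8(198), np.uint8(187), np.uint8(173), np.uint8(156), np.uint8(143), np.uint8(143), np.uint8(145), np.uint8(146), np.uint8(150), np.uint8(153), np.uint8(157), np.uint8(160), np.uint8(161), np.uint8(164), np.uint8(165), np.uint8(168), np.uint8(169), np.uint8(171), np.uint8(172), np.uint8(171), np.uint8(170), np.uint8(168), np.uint8(166), np.uint8(170), np.uint8(175), np.uint8(178), np.uint8(181), np.uint8(183), np.uint8(185), np.uint8(185), np.uint8(186), np.uint8(186), np.uint8(188), np.uint8(190), np.uint8(190), np.uint8(188), np.uint8(189), np.uint8(190)]
184 [np.uint8(206), np.uint8(204), np.uint8(195), np.uint8(181), np.uint8(158), np.uint8(128), np.uint8(129), np.uint8(161), np.uint8(180), np.uint8(184), np.uint8(184), np.uint8(183), np.uint8(182), np.uint8(182), np.uint8(181), np.uint8(182), np.uint8(181), np.uint8(179), np.uint8(179), np.uint8(180), np.uint8(181), np.uint8(179), np.uint8(178), np.uint8(178), np.uint8(178), np.uint8(175), np.uint8(170), np.uint8(164), np.uint8(165), np.uint8(165), np.uint8(165), np.uint8(164), np.uint8(1
[... 3644 characters left out ...]
132), np.uint8(144), np.uint8(168), np.uint8(188), np.uint8(194), np.uint8(195), np.uint8(194)]
260 [np.uint8(143), np.uint8(172), np.uint8(189), np.uint8(192), np.uint8(188), np.uint8(182), np.uint8(179), np.uint8(168), np.uint8(147), np.uint8(136), np.uint8(155), np.uint8(173), np.uint8(179), np.uint8(180), np.uint8(180), np.uint8(181), np.uint8(180), np.uint8(180), np.uint8(179), np.uint8(177), np.uint8(177), np.uint8(176), np.uint8(178), np.uint8(180), np.uint8(181), np.uint8(177), np.uint8(159), np.uint8(133), np.uint8(125), np.uint8(128), np.uint8(131), np.uint8(142), np.uint8(168), np.uint8(186), np.uint8(194), np.uint8(196), np.uint8(196), np.uint8(197), np.uint8(197), np.uint8(196)]
```

Run:
```python
from h import *
f=grab_frame("top")
def rl(P): d=P[:2]-[.5187,-.093];return np.round([c_*d[0]+s_*d[1],-s_*d[0]+c_*d[1]],4)
for uv,rx in(((242.7,190),.055),((258.7,190),.055),((242.7,195),.047),((257.9,195),.047),((259.8,225),-.002),((258.8,245),-.034),((258.2,260),-.058),((241.5,225),-.002),((240.8,245),-.034),((240.3,260),-.058)):
    fl=.003+.018+(rx+.063)*np.tan(np.radians(18))
    print(uv,"floor",rl(plane(f,[uv],fl)[0]),"walltop",rl(plane(f,[uv],fl+.0105)[0]))
```

```text
(242.7, 190) floor [0.0533 0.0162] walltop [0.0507 0.0145]
(258.7, 190) floor [ 0.0549 -0.01  ] walltop [ 0.0523 -0.0113]
(242.7, 195) floor [0.0455 0.0159] walltop [0.043  0.0142]
(257.9, 195) floor [ 0.0471 -0.009 ] walltop [ 0.0445 -0.0104]
(259.8, 225) floor [ 0.0002 -0.0141] walltop [-0.0017 -0.0154]
(258.8, 245) floor [-0.0317 -0.0138] walltop [-0.0333 -0.0151]
(258.2, 260) floor [-0.0559 -0.0139] walltop [-0.0572 -0.0151]
(241.5, 225) floor [-0.0016  0.0161] walltop [-0.0036  0.0145]
(240.8, 245) floor [-0.0335  0.0161] walltop [-0.0351  0.0144]
(240.3, 260) floor [-0.0577  0.0159] walltop [-0.059   0.0143]
```

Call:
servo_tool:
  steps:
    - [[0,-0.0025,0.015],0,0.8]
    - [[0,-0.0025,0.03],0,0.8]
    - [[0,-0.0025,0.038],0,0.8]
    - [[0,-0.0025,0.04],0,0.8]
    - [[0,-0.0025,0.042],0,0.8]
    - [[0,-0.0025,0.042],0,0.8]

```text
time_s: 6.05
tool_pos: [0.565, -0.0936, 0.0682]
tcp_rot: [-0.0, 0.999, -0.04, -0.0]
contact_force: [-0.1, 0.3, 0.7]
width: 0.293
grasp_force: 59.1
```

Call:
servo_tool:
  steps:
    - [[0,0,0.001],0,0.8]
    - [[0,0,0.002],0,0.8]
    - [[0,0,0.002],0,0.8]

```text
time_s: 6.35
tool_pos: [0.5651, -0.0936, 0.0665]
tcp_rot: [0.0, 0.999, -0.04, 0.0]
contact_force: [-0.5, -0.7, 0.2]
width: 0.294
grasp_force: 59.1
```

Call:
servo_tool:
  steps:
    - [[0,0,0],0,0.3]
    - [[0,0,0],0,0.2]
    - [[0,0,0],0,0.1]
    - [[0,0,0],0,0.0]
    - [[0,0,0],0,-0.1]
    - [[0,0,0],0,-0.2]
    - [[0,0,0],0,-0.2]
    - [[0,0,0],0,-0.2]

```text
time_s: 7.15
tool_pos: [0.5649, -0.0936, 0.0663]
tcp_rot: [-0.0, 0.999, -0.04, -0.0]
contact_force: [-0.0, -0.1, 0.0]
width: 0.603
grasp_force: 0.0
```

Call:
servo_tool:
  steps:
    - [[0,0,-0.02],0,-0.2]
    - [[0,0,-0.05],0,-0.2]
    - [[0,0,-0.09],0,-0.2]
    - [[0,0.05,-0.09],0,-0.2]
    - [[-0.02,0.1,-0.09],0,-0.2]
    - [[-0.04,0.15,-0.09],0,-0.2]
    - [[-0.08,0.2,-0.09],0,-0.2]
    - [[-0.12,0.25,-0.09],0,-0.2]
    - [[-0.16,0.25,-0.09],0,-0.2]
    - [[-0.2,0.25,-0.09],0,-0.2]
    - [[-0.2,0.25,-0.09],0,-0.2]
    - [[-0.2,0.25,-0.09],0,-0.2]

```text
time_s: 8.35
tool_pos: [0.3449, -0.3272, 0.1564]
tcp_rot: [0.0, 0.999, -0.041, 0.0]
contact_force: [-0.2, -0.3, 0.4]
width: 0.601
grasp_force: 0.0
```

Run:
```python
from h import *
# B: centre ~(.375,-.3444), u=(.35,-.94): grasp at u=+1mm ; tool x along u or -u: want final yaw yr with white end (-u) to -x => tool x = u => yaw -69.6
go(.3754,-.3453,.05,-69.6)
f=grab_frame("scene");c=f["color"][:,:,::-1][195:285,295:415];a=cv2.resize(c,(400,300),interpolation=cv2.INTER_CUBIC)
f=grab_frame("top");c=f["color"][:,:,::-1][170:290,210:330];b=cv2.resize(c,(400,400),interpolation=cv2.INTER_CUBIC)
o=np.zeros((400,800,3),np.uint8);o[:300,:400]=a;o[:,400:]=b
cv2.imwrite("pics/g3.png",o)
```

```text
shift [0.0318 0.0155 0.1064] turn 1.133 tool [ 0.3449 -0.3272  0.1564] yaw -4.68 w 0.601 F [-0.2 -0.3  0.4] t 8.3
```

View pics/g3.png

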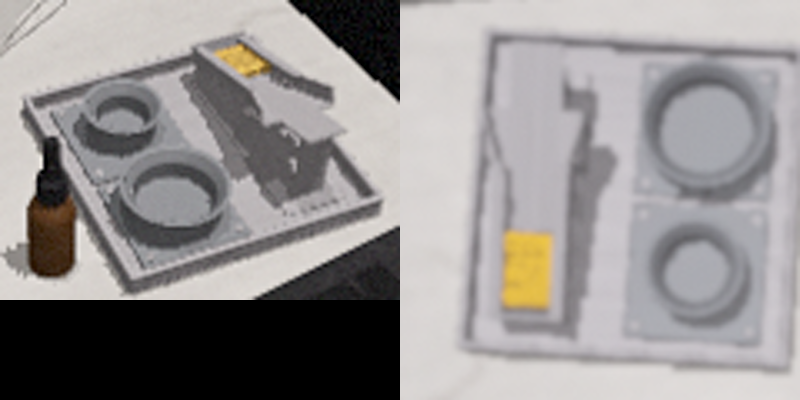

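The first cassette is at the stop: orange at (527,270) in the right crop, with the pale end downhill. On to B.

Call:
servo_tool:
  steps:
    - [[0.032,0.0155,0],0.15,-0.2]
    - [[0.032,0.0155,0],0.3,-0.2]
    - [[0.032,0.0155,0],0.45,-0.2]
    - [[0.032,0.0155,0],0.6,-0.2]
    - [[0.032,0.0155,0],0.75,-0.2]
    - [[0.032,0.0155,0],0.9,-0.2]
    - [[0.032,0.0155,0.03],1.05,-0.2]
    - [[0.032,0.0155,0.06],1.133,-0.2]
    - [[0.032,0.0155,0.1],1.133,-0.2]
    - [[0.032,0.0155,0.12],1.133,-0.2]
    - [[0.032,0.0155,0.12],1.133,-0.2]
    - [[0.032,0.0155,0.12],1.133,-0.2]

```text
time_s: 9.65
tool_pos: [0.3777, -0.345, 0.0367]
tcp_rot: [0.0, 0.822, -0.569, 0.0]
contact_force: [0.2, -0.7, -0.1]
width: 0.6
grasp_force: 0.0
```

Run:
```python
from h import *
go(.3754,-.3453,.0035,-69.6)
```

```text
shift [-0.0006  0.0023  0.0332] turn 0.0042 tool [ 0.3777 -0.345   0.0367] yaw -69.36 w 0.6 F [ 0.2 -0.7 -0.1] t 9.7
```

Call:
servo_tool:
  steps:
    - [[-0.0005,0.002,0.02],0.004,-0.2]
    - [[-0.0005,0.002,0.03],0.004,-0.2]
    - [[-0.0005,0.002,0.033],0.004,-0.2]
    - [[-0.0005,0.002,0.033],0.004,-0.1]
    - [[-0.0005,0.002,0.033],0.004,0.0]
    - [[-0.0005,0.002,0.033],0.004,0.1]
    - [[-0.0005,0.002,0.033],0.004,0.2]
    - [[-0.0005,0.002,0.033],0.004,0.3]
    - [[-0.0005,0.002,0.033],0.004,0.4]
    - [[-0.0005,0.002,0.033],0.004,0.6]
    - [[-0.0005,0.002,0.033],0.004,0.8]
    - [[-0.0005,0.002,0.033],0.004,0.8]

```text
time_s: 10.85
tool_pos: [0.3746, -0.3455, 0.004]
tcp_rot: [0.0, 0.821, -0.571, 0.0]
contact_force: [-1.1, 2.5, 5.1]
width: 0.296
grasp_force: 58.6
```

Call:
servo_tool:
  steps:
    - [[0,0,-0.03],0,0.8]
    - [[0,0,-0.07],0,0.8]
    - [[0,0,-0.11],0,0.8]
    - [[0,0,-0.14],-0.14,0.8]
    - [[0,0,-0.14],-0.28,0.8]
    - [[0,0,-0.14],-0.42,0.8]
    - [[0,0,-0.14],-0.56,0.8]
    - [[0,0,-0.14],-0.7,0.8]
    - [[0,0,-0.14],-0.84,0.8]
    - [[0,0,-0.14],-0.98,0.8]
    - [[0,0,-0.14],-1.13,0.8]
    - [[0,0,-0.14],-1.135,0.8]

```text
time_s: 12.05
tool_pos: [0.3743, -0.3451, 0.1431]
tcp_rot: [-0.0, 0.999, -0.041, -0.0]
contact_force: [0.7, 0.2, -0.4]
width: 0.296
grasp_force: 59.0
```

Run:
```python
from h import *
go(.565,-.0936,.11,yr)
```

```text
shift [ 0.1697 -0.2661  0.0331] turn -0.0019 tool [ 0.3743 -0.3451  0.1431] yaw -4.66 w 0.296 F [ 0.7  0.2 -0.4] t 12.1
```

Call:
servo_tool:
  steps:
    - [[0.03,-0.045,0],0,0.8]
    - [[0.06,-0.09,0],0,0.8]
    - [[0.09,-0.135,0],0,0.8]
    - [[0.12,-0.18,0],0,0.8]
    - [[0.145,-0.225,0],0,0.8]
    - [[0.17,-0.266,0],0,0.8]
    - [[0.17,-0.266,0.02],0,0.8]
    - [[0.17,-0.266,0.04],0,0.8]
    - [[0.17,-0.266,0.06],0,0.8]
    - [[0.17,-0.266,0.073],0,0.8]
    - [[0.17,-0.266,0.075],0,0.8]
    - [[0.17,-0.266,0.075],0,0.8]

```text
time_s: 13.25
tool_pos: [0.5654, -0.0941, 0.0683]
tcp_rot: [-0.0, 0.999, -0.041, -0.0]
contact_force: [-0.4, -0.0, 0.9]
width: 0.29
grasp_force: 59.0
```

Run:
```python
from h import *
go(.565,-.0936,.0667,yr)
```

```text
shift [-0.0005 -0.0004  0.0016] turn -0.0032 tool [ 0.5654 -0.0941  0.0683] yaw -4.73 w 0.29 F [-0.4 -0.   0.9] t 13.2
```

Call:
servo_tool:
  steps:
    - [[0,0,0.0015],0,0.8]
    - [[0,0,0.0015],0,0.3]
    - [[0,0,0.0015],0,0.2]
    - [[0,0,0.0015],0,0.1]
    - [[0,0,0.0015],0,0.0]
    - [[0,0,0.0015],0,-0.1]
    - [[0,0,0.0015],0,-0.2]
    - [[0,0,0.0015],0,-0.2]
    - [[0,0,0.0015],0,-0.2]

```text
time_s: 14.15
tool_pos: [0.5654, -0.0939, 0.0668]
tcp_rot: [-0.0, 0.999, -0.041, 0.0]
contact_force: [0.0, -0.3, -0.5]
width: 0.601
grasp_force: 0.0
```

Call:
servo_tool:
  steps:
    - [[0,0,-0.02],0,-0.2]
    - [[0,0,-0.05],0,-0.4]
    - [[0,0,-0.09],0,-0.6]
    - [[0,0.05,-0.1],0,-0.8]
    - [[0.02,0.1,-0.1],0,-0.8]
    - [[0.04,0.15,-0.1],0,-0.8]
    - [[0.04,0.2,-0.1],0,-0.8]
    - [[0.04,0.25,-0.1],0,-0.8]
    - [[0.04,0.265,-0.1],0,-0.8]
    - [[0.04,0.265,-0.1],0,-0.8]

```text
time_s: 15.15
tool_pos: [0.5831, -0.3642, 0.1666]
tcp_rot: [0.0, 0.999, -0.043, 0.0]
contact_force: [-0.2, 0.8, 0.9]
width: 0.902
grasp_force: 0.0
```

Run:
```python
from h import *
go(.6255,-.3548,.036,yr)
f=grab_frame("scene");c=f["color"][:,:,::-1][195:285,295:415];a=cv2.resize(c,(400,300),interpolation=cv2.INTER_CUBIC)
f=grab_frame("top");c=f["color"][:,:,::-1][170:290,210:330];b=cv2.resize(c,(400,400),interpolation=cv2.INTER_CUBIC)
o=np.zeros((400,800,3),np.uint8);o[:300,:400]=a;o[:,400:]=b
cv2.imwrite("pics/g4.png",o)
# lid centre from initial images, white lid brighter than table? scene estimate
s=cv2.cvtColor(cv2.imread("pics/scene0.png"),cv2.COLOR_BGR2GRAY)[285:330,258:300]
f=grab_frame("scene")
b=(418-0)/5
print("scene lid centre", plane(f,[(220+288/5,215+415/5)],.065).round(4))
```

```text
shift [ 0.0415 -0.013   0.1306] turn -0.0056 tool [ 0.5831 -0.3642  0.1666] yaw -4.87 w 0.902 F [-0.2  0.8  0.9] t 15.2
scene lid centre [[ 0.628  -0.3508  0.065 ]]
```

View pics/g4.png

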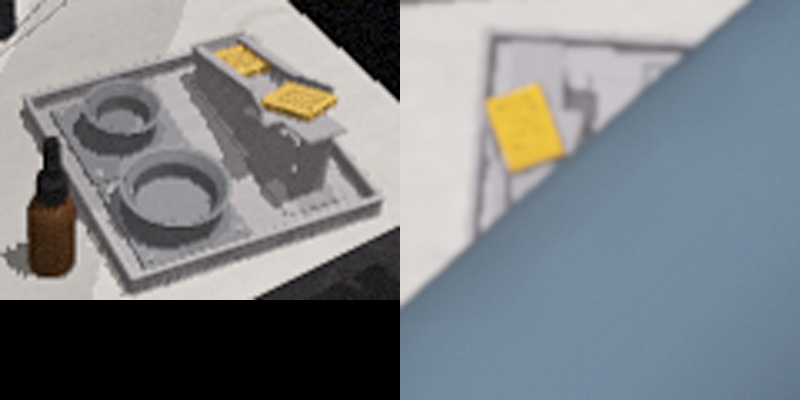

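Cassette A sits at the stop, but B has twisted in the mouth: top-crop corners are (487,97), (540,82), (563,155) and (512,172). I'll triangulate it to regrasp.

```bash
cat >> h.py <<'E'
def rl(P): d=P[:2]-np.array([.5189,-.0900]);return np.round([c_*d[0]+s_*d[1],-s_*d[0]+c_*d[1],P[2]],4)
E
python3 - <<'E'
from h import *
t=grab_frame("top");s=grab_frame("scene")
k=3.3333
T=[(487,97),(540,82),(563,155),(512,172)];S=[(338,93),(320,117),(262,97),(290,80)]
C=[]
for a,b in zip(T,S):
    P,e=two(t,[((a[0]-400)/k+210,a[1]/k+170)],s,[(b[0]/k+295,b[1]/k+195)]);C.append(P);print(P.round(4),round(e,4),"rail",rl(P))
C=np.array(C);d=(C[0]+C[1]-C[2]-C[3])/2
print("ctr",C.mean(0).round(4),rl(C.mean(0)),"axis",d.round(4),"yaw",np.degrees(np.arctan2(d[1],d[0])))
E
```

```text
[ 0.5596 -0.0676  0.0602] 0.0066 rail [0.0388 0.0256 0.0602]
[ 0.569  -0.0905  0.0577] 0.013 rail [0.0499 0.0035 0.0577]
[ 0.5324 -0.103   0.0495] 0.0079 rail [ 0.0145 -0.0119  0.0495]
[ 0.5249 -0.0775  0.0469] 0.0081 rail [0.005  0.0129 0.0469]
ctr [ 0.5464 -0.0846  0.0536] [0.027  0.0075 0.0536] axis [0.0356 0.0112 0.0107] yaw 17.469552619591568
```

Run:
```python
from h import *
go(.566,-.0937,.10,yr)
```

```text
shift [-0.0391 -0.2634  0.0669] turn 0.0001 tool [ 0.5841 -0.3595  0.1667] yaw -4.55 w 0.896 F [ 0.5  0.5 -0.4] t 15.4
```

Call:
servo_tool:
  steps:
    - [[-0.01,-0.05,0],0,-0.7]
    - [[-0.02,-0.1,0],0,-0.7]
    - [[-0.03,-0.15,0],0,-0.7]
    - [[-0.039,-0.2,0],0,-0.7]
    - [[-0.039,-0.25,0],0,-0.7]
    - [[-0.039,-0.2635,0],0,-0.7]
    - [[-0.039,-0.2635,0.03],0,-0.7]
    - [[-0.039,-0.2635,0.06],0,-0.7]
    - [[-0.039,-0.2635,0.08],0,-0.7]
    - [[-0.039,-0.2635,0.09],0,-0.7]
    - [[-0.039,-0.2635,0.09],0,-0.7]
    - [[-0.039,-0.2635,0.09],0,-0.7]

```text
time_s: 16.6
tool_pos: [0.5671, -0.0956, 0.0778]
tcp_rot: [0.0, 0.999, -0.04, 0.001]
contact_force: [0.2, -0.2, 0.0]
width: 0.848
grasp_force: 0.0
```

Run:
```python
from h import *
go(.566,-.0937,.058,yr)
f=grab_frame("scene");c=f["color"][:,:,::-1][180:270,340:430];a=cv2.resize(c,(500,500),interpolation=cv2.INTER_CUBIC)
cv2.imwrite("pics/g5.png",a)
```

```text
shift [-0.0012 -0.0018  0.0198] turn -0.0015 tool [ 0.5671 -0.0956  0.0778] yaw -4.64 w 0.848 F [ 0.2 -0.2  0. ] t 16.6
```

View pics/g5.png

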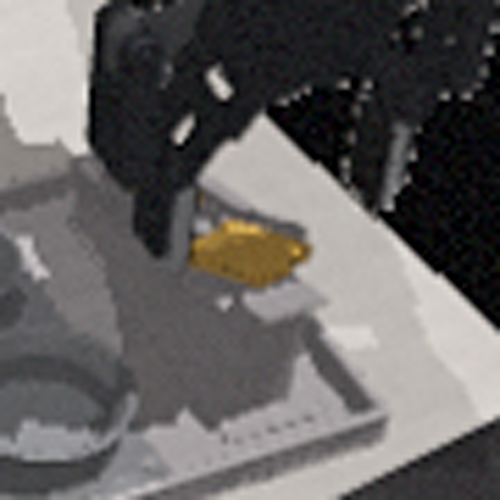

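The open fingers straddle the twisted cassette, which is at (250,252) between finger tips at (165,250) and (385,205). I'll lower and close slowly to square it up.

Call:
servo_tool:
  steps:
    - [[0,0,0.01],0,-0.7]
    - [[0,0,0.016],0,-0.7]
    - [[0,0,0.018],0,-0.7]
    - [[0,0,0.018],0,-0.5]
    - [[0,0,0.018],0,-0.35]
    - [[0,0,0.018],0,-0.2]
    - [[0,0,0.018],0,-0.1]
    - [[0,0,0.018],0,0.0]
    - [[0,0,0.018],0,0.1]
    - [[0,0,0.018],0,0.15]
    - [[0,0,0.018],0,0.2]
    - [[0,0,0.018],0,0.25]

```text
time_s: 17.85
tool_pos: [0.5669, -0.0952, 0.0594]
tcp_rot: [-0.0, 0.999, -0.041, 0.001]
contact_force: [1.5, 3.2, 2.9]
width: 0.371
grasp_force: 1.5
```

Call:
servo_tool:
  steps:
    - [[0,0,0],0,0.28]
    - [[0,0,0],0,0.31]
    - [[0,0,0],0,0.34]
    - [[0,0,0],0,0.36]
    - [[0,0,0],0,0.36]

```text
time_s: 18.35
tool_pos: [0.5674, -0.0952, 0.0599]
tcp_rot: [-0.0, 0.999, -0.041, 0.001]
contact_force: [1.7, 4.4, 5.2]
width: 0.325
grasp_force: 3.2
```

Run:
```python
from h import *
go(.566,-.0937,.058,yr)
f=grab_frame("scene");c=f["color"][:,:,::-1][180:270,340:430];a=cv2.resize(c,(400,400),interpolation=cv2.INTER_CUBIC)
f=grab_frame("top");c=f["color"][:,:,::-1][170:290,210:330];b=cv2.resize(c,(400,400),interpolation=cv2.INTER_CUBIC)
cv2.imwrite("pics/g6.png",np.hstack([a,b]))
```

```text
shift [-0.0016 -0.0014  0.0019] turn -0.002 tool [ 0.5674 -0.0952  0.0599] yaw -4.66 w 0.325 F [1.7 4.4 5.2] t 18.4
```

View pics/g6.png

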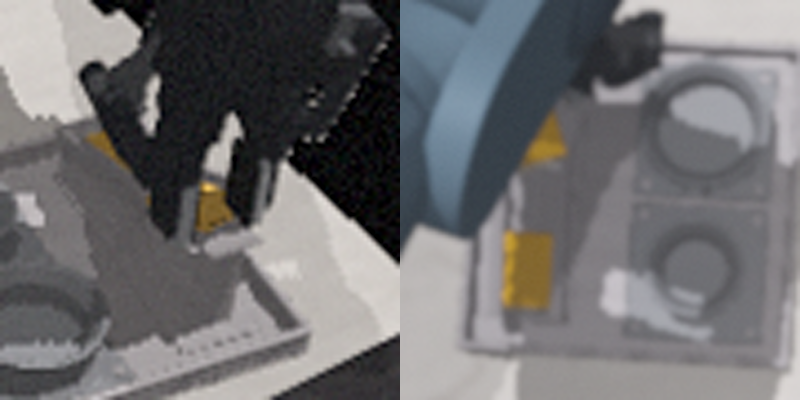

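The cassette's uphill end is now between the fingers at (210,205), but its lower right corner (563,152) still sticks out over the wall. I'll grip it fully, lift, and check.

Call:
servo_tool:
  steps:
    - [[0,0,0],0,0.45]
    - [[0,0,0],0,0.6]
    - [[0,0,0],0,0.8]
    - [[0,0,0],0,0.8]
    - [[0,0,-0.01],0,0.8]
    - [[0,0,-0.02],0,0.8]
    - [[0.01,0,-0.03],0,0.8]
    - [[0.01,0,-0.04],0,0.8]
    - [[0.01,0,-0.04],0,0.8]
    - [[0.01,0,-0.04],0,0.8]

```text
time_s: 19.45
tool_pos: [0.5763, -0.0963, 0.099]
tcp_rot: [0.0, 0.999, -0.041, 0.0]
contact_force: [-0.6, 0.3, 0.4]
width: 0.104
grasp_force: 0.0
```

Run:
```python
from h import *
go(.566,-.0937,.058,yr)
f=grab_frame("scene");c=f["color"][:,:,::-1][180:270,340:430];a=cv2.resize(c,(400,400),interpolation=cv2.INTER_CUBIC)
f=grab_frame("top");c=f["color"][:,:,::-1][170:290,210:330];b=cv2.resize(c,(400,400),interpolation=cv2.INTER_CUBIC)
cv2.imwrite("pics/g7.png",np.hstack([a,b]))
```

```text
shift [-0.0105 -0.0017  0.041 ] turn -0.0017 tool [ 0.5763 -0.0963  0.099 ] yaw -4.65 w 0.104 F [-0.6  0.3  0.4] t 19.4
```

View pics/g7.png

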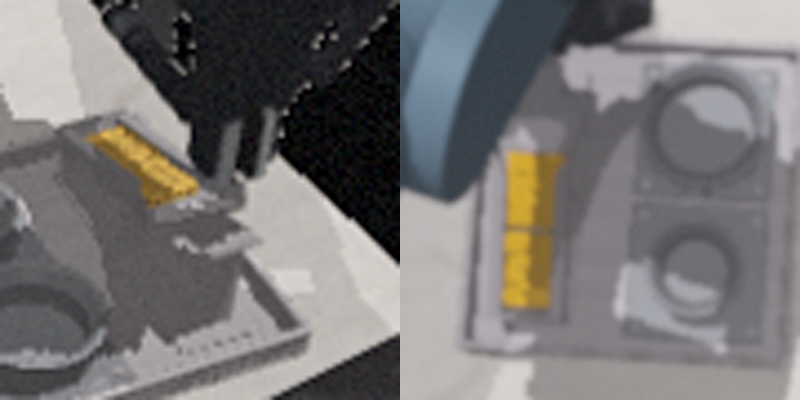

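The cassette slipped out of the grip and slid home. Both orange cassettes now lie end to end in the channel, at (535,190) and (527,270) in the right crop. Next is the pot.

Call:
servo_tool:
  steps:
    - [[0,0,-0.04],0,-0.2]
    - [[0.01,0,-0.07],0,-0.5]
    - [[0.02,0.05,-0.07],0,-0.8]
    - [[0.02,0.1,-0.07],0,-0.8]
    - [[0.025,0.15,-0.07],0,-0.8]
    - [[0.025,0.2,-0.07],0,-0.8]
    - [[0.025,0.25,-0.07],0,-0.8]
    - [[0.0275,0.26,-0.07],0,-0.8]
    - [[0.0275,0.26,-0.06],0,-0.8]
    - [[0.0275,0.26,-0.06],0,-0.8]
    - [[0.0275,0.26,-0.06],0,-0.8]

```text
time_s: 20.65
tool_pos: [0.5824, -0.3554, 0.1575]
tcp_rot: [-0.001, 0.999, -0.04, -0.001]
contact_force: [-0.5, -0.5, 0.5]
width: 0.9
grasp_force: 0.0
```

Run:
```python
from h import *
go(.6265,-.3535,.038,yr)
f=grab_frame("top");h=cv2.cvtColor(f["color"],cv2.COLOR_RGB2HSV);m=cv2.inRange(h,(8,120,90),(28,255,255));m[:,300:]=0
k=[x for x in cv2.findContours(m,0,2)[0] if cv2.contourArea(x)>40]
for x in k:
    q=cv2.minAreaRect(x);print(q,rl(plane(f,[q[0]],.045)[0]))
```

```text
shift [ 0.0441 -0.0051  0.1194] turn 0.0001 tool [ 0.5824 -0.3554  0.1575] yaw -4.54 w 0.9 F [-0.5 -0.5  0.5] t 20.6
((246.29653930664062, 219.45858764648438), (9.550230026245117, 16.276914596557617), 48.36646270751953) [0.0074 0.0054 0.045 ]
```

Call:
servo_tool:
  steps:
    - [[0.044,-0.005,0],0,-0.8]
    - [[0.044,-0.005,0],0,-0.8]
    - [[0.044,-0.005,0.04],0,-0.8]
    - [[0.044,-0.005,0.08],0,-0.8]
    - [[0.044,-0.005,0.105],0,-0.8]
    - [[0.044,-0.005,0.117],0,-0.8]
    - [[0.044,-0.005,0.119],0,-0.8]
    - [[0.044,-0.005,0.119],0,-0.7]

```text
time_s: 21.5
tool_pos: [0.6277, -0.3564, 0.0413]
tcp_rot: [0.001, 0.999, -0.04, 0.001]
contact_force: [-0.6, 0.0, 0.4]
width: 0.846
grasp_force: 0.0
```

Call:
servo_tool:
  steps:
    - [[0,0,0],0,-0.6]
    - [[0,0,0],0,-0.5]
    - [[0,0,0],0,-0.4]
    - [[0,0,0],0,-0.3]
    - [[0,0,0],0,-0.2]
    - [[0,0,0],0,-0.1]
    - [[0,0,0],0,0.1]
    - [[0,0,0],0,0.3]
    - [[0,0,0],0,0.3]
    - [[0,0,0],0,0.3]

```text
time_s: 22.5
tool_pos: [0.6272, -0.3563, 0.0404]
tcp_rot: [0.0, 0.999, -0.041, 0.0]
contact_force: [-0.2, 1.9, 5.3]
width: 0.543
grasp_force: 61.1
```

Call:
servo_tool:
  steps:
    - [[0,0,-0.02],0,0.3]
    - [[0,0,-0.06],0,0.3]
    - [[0,0,-0.1],0,0.3]
    - [[0,0,-0.13],0,0.3]
    - [[0,0,-0.13],0,0.3]
    - [[0,0,-0.13],0,0.3]

```text
time_s: 23.1
tool_pos: [0.6269, -0.3565, 0.1709]
tcp_rot: [0.001, 0.999, -0.041, 0.001]
contact_force: [-0.6, 0.3, -1.3]
width: 0.544
grasp_force: 61.8
```

Run:
```python
from h import *
go(.549,-.1765,.10,yr)
f=grab_frame("scene");h=cv2.cvtColor(f["color"],cv2.COLOR_RGB2HSV);m=cv2.inRange(h,(8,120,90),(28,255,255));m[:,:320]=0
for x in cv2.findContours(m,0,2)[0]:
    if cv2.contourArea(x)>30: q=cv2.minAreaRect(x);print(q)
for rx,z in((-.044,.024),(-.006,.037)): 
    P=np.array([.5189,-.09])+[c_*rx,s_*rx];print("expect",proj(f,[*P,z+.008]).round(1))
```

```text
shift [-0.0924 -0.1731  0.0706] turn -0.0019 tool [ 0.6269 -0.3565  0.1709] yaw -4.66 w 0.544 F [-0.6  0.3 -1.3] t 23.1
((370.85382080078125, 216.8307647705078), (25.522384643554688, 10.261578559875488), 37.87498474121094)
expect [[362.7 211.9]]
expect [[371.8 218.3]]
```

Call:
servo_tool:
  steps:
    - [[-0.02,-0.04,0],0,0.3]
    - [[-0.04,-0.08,0],0,0.3]
    - [[-0.065,-0.12,0],0,0.3]
    - [[-0.092,-0.16,0],0,0.3]
    - [[-0.092,-0.173,0],0,0.3]
    - [[-0.092,-0.173,0.03],0,0.3]
    - [[-0.092,-0.173,0.06],0,0.3]
    - [[-0.092,-0.173,0.085],0,0.3]
    - [[-0.092,-0.173,0.085],0,0.3]
    - [[-0.092,-0.173,0.085],0,0.3]

```text
time_s: 24.15
tool_pos: [0.5488, -0.1763, 0.0839]
tcp_rot: [-0.0, 0.999, -0.041, -0.001]
contact_force: [0.4, 0.4, -0.3]
width: 0.549
grasp_force: 61.8
```

Run:
```python
from h import *
go(.549,-.1765,.05,yr)
f=grab_frame("scene");cv2.imwrite("pics/p1.png",f["color"][:,:,::-1])
c=f["color"][190:290,290:410]
t0=cv2.imread("pics/scene0.png")
g=cv2.cvtColor(c,cv2.COLOR_RGB2GRAY)
# pot white body pixels
m=(c.min(2)>150).astype(np.uint8)
n,l,st,ce=cv2.connectedComponentsWithStats(m)
for i in range(1,n):
    if st[i,4]>60: print(st[i],ce[i]+[290,190])
for z in(.046,.111):print(proj(f,[.549,-.1765,z]).round(1))
print("well top centre",proj(f,[.549,-.1765,.029]).round(1))
```

```text
shift [0.0003 0.0003 0.0339] turn -0.002 tool [ 0.5488 -0.1763  0.0839] yaw -4.67 w 0.549 F [ 0.4  0.4 -0.3] t 24.1
[  74    7   46   70 1324] [390.44939577 232.60951662]
[54 11 14  9 91] [350.62637363 205.04395604]
[58 28 11 11 65] [353.84615385 223.4       ]
[  0  40  16   9 110] [296.66363636 234.58181818]
[   0   66  120   34 1454] [342.06258597 278.84662999]
[ 36  73  43  16 100] [340.07 271.73]
[[344.  242.5]]
[[346.  217.2]]
well top centre [[343.6 248.7]]
```

Run:
```python
from h import *
s=grab_frame("scene");t=grab_frame("top");a=np.linspace(0,6.283,73)
def bb(f,c,r,z,o,k):
    q=(proj(f,np.c_[c[0]+r*np.cos(a),c[1]+r*np.sin(a),0*a+z])-o)*k;return q.min(0).round(0),q.max(0).round(0)
for nm,c,r in(("pot",(.549,-.1765),.031),("bot",(.4757,-.1705),.023)):
    print(nm,"scene",bb(s,c,r,.029,[295,195],5),"top",bb(t,c,r,.029,[220,170],4))
# automatic: edges in saved images vs background around predicted rows
S=cv2.cvtColor(cv2.imread("pics/scene0.png"),cv2.COLOR_BGR2GRAY);T=cv2.cvtColor(cv2.imread("pics/top0.png"),cv2.COLOR_BGR2GRAY)
print("scene row 249",S[249,322:372].tolist());print("scene row 252",S[252,322:372].tolist())
print("scene col 344",S[230:275,344].tolist());print("scene col 347",S[230:275,347].tolist())
print("top row 208",T[208,278:328].tolist());print("top col 302",T[183:235,302].tolist())
```

```text
pot scene (array([164., 213.]), array([322., 326.])) top (array([254.,  78.]), array([401., 222.]))
bot scene (array([111., 114.]), array([222., 189.])) top (array([260., 268.]), array([370., 377.]))
scene row 249 [92, 135, 143, 140, 109, 107, 137, 136, 154, 150, 112, 133, 129, 104, 82, 81, 86, 104, 126, 148, 156, 155, 153, 154, 155, 154, 155, 156, 159, 145, 110, 70, 69, 69, 71, 64, 74, 98, 111, 107, 118, 147, 173, 187, 155, 192, 190, 188, 185, 140]
scene row 252 [184, 181, 120, 141, 136, 175, 163, 89, 99, 146, 144, 134, 158, 88, 124, 157, 154, 154, 150, 153, 152, 151, 156, 150, 154, 153, 154, 152, 153, 152, 153, 153, 157, 150, 116, 73, 59, 67, 96, 105, 104, 144, 169, 186, 185, 185, 184, 185, 186, 187]
scene col 344 [149, 156, 147, 134, 139, 155, 154, 153, 157, 159, 133, 133, 136, 124, 83, 77, 79, 87, 124, 153, 152, 152, 156, 151, 148, 151, 153, 152, 150, 153, 148, 146, 132, 63, 68, 70, 69, 71, 67, 97, 143, 154, 152, 151, 165]
scene col 347 [183, 161, 155, 151, 151, 150, 153, 149, 154, 157, 131, 130, 134, 119, 72, 73, 72, 80, 124, 154, 154, 150, 153, 153, 151, 153, 153, 152, 152, 152, 146, 143, 147, 57, 69, 68, 72, 64, 72, 96, 142, 153, 151, 166, 173]
top row 208 [194, 194, 191, 179, 158, 137, 121, 114, 104, 111, 138, 159, 166, 167, 166, 166, 166, 167, 166, 166, 167, 167, 167, 167, 167, 167, 168, 167, 167, 166, 166, 166, 167, 167, 167, 167, 164, 154, 138, 134, 141, 148, 144, 127, 132, 161, 181, 188, 184, 178]
top col 302 [172, 138, 117, 128, 144, 146, 134, 123, 116, 107, 95, 94, 116, 144, 161, 166, 167, 166, 166, 166, 166, 167, 164, 166, 167, 167, 167, 166, 165, 167, 167, 166, 167, 167, 167, 167, 166, 164, 156, 144, 140, 144, 135, 114, 99, 101, 112, 128, 149, 162, 169, 167]
```

Run:
```python
from h import *
s=grab_frame("scene");g=cv2.cvtColor(s["color"],cv2.COLOR_RGB2GRAY)
for v in range(206,256,4): print(v,g[v,322:374:1].tolist())
a=np.linspace(0,6.283,73)
for z,rr in((.0435,.022),(.09,.022),(.0935,.0245),(.1085,.0245)):
    q=proj(s,np.c_[.5488+rr*np.cos(a),-.1763+rr*np.sin(a),0*a+z]);print(z,q.min(0).round(1),q.max(0).round(1))
```

```text
206 [30, 26, 33, 82, 185, 205, 20, 24, 25, 24, 26, 27, 26, 34, 28, 19, 25, 30, 34, 26, 31, 53, 133, 190, 187, 185, 186, 185, 188, 186, 188, 186, 188, 186, 173, 7, 33, 26, 27, 26, 31, 30, 30, 34, 31, 32, 32, 34, 78, 137, 184, 183]
210 [33, 31, 31, 31, 38, 29, 28, 33, 27, 25, 24, 23, 16, 31, 27, 26, 18, 20, 46, 95, 106, 119, 122, 117, 117, 116, 116, 116, 115, 117, 123, 106, 125, 147, 87, 11, 21, 23, 30, 21, 40, 66, 51, 24, 23, 63, 118, 120, 92, 93, 132, 151]
214 [29, 24, 38, 35, 33, 30, 21, 29, 15, 27, 33, 21, 24, 13, 25, 27, 40, 84, 125, 121, 120, 122, 120, 120, 117, 120, 118, 122, 117, 117, 119, 120, 115, 117, 122, 121, 82, 20, 23, 16, 47, 101, 90, 55, 40, 106, 163, 158, 163, 170, 171, 157]
218 [83, 36, 27, 26, 27, 33, 27, 30, 30, 29, 25, 23, 21, 25, 41, 61, 74, 119, 120, 117, 116, 117, 116, 114, 117, 113, 119, 114, 117, 115, 112, 113, 113, 111, 110, 124, 160, 136, 6, 22, 68, 119, 107, 25, 75, 148, 162, 167, 162, 159, 143, 156]
222 [89, 87, 84, 87, 83, 50, 22, 17, 27, 25, 21, 34, 67, 98, 100, 91, 60, 117, 116, 115, 111, 113, 111, 110, 115, 112, 107, 137, 200, 184, 195, 199, 200, 201,
[... 1402 characters left out ...]
, 130, 124, 111, 79, 93, 99, 96, 96, 103, 111, 130, 133, 120, 121, 121, 120, 120, 118, 92, 87, 91, 84]
250 [118, 91, 83, 96, 77, 74, 84, 68, 75, 72, 68, 69, 67, 65, 68, 66, 70, 68, 68, 69, 72, 71, 66, 72, 72, 64, 72, 69, 66, 65, 71, 98, 94, 64, 67, 64, 68, 69, 93, 94, 98, 124, 144, 172, 185, 181, 167, 180, 165, 162, 119, 85]
254 [109, 119, 109, 78, 70, 72, 72, 71, 70, 68, 65, 64, 68, 70, 71, 70, 69, 70, 70, 69, 68, 70, 71, 71, 70, 67, 68, 81, 121, 136, 132, 131, 131, 133, 133, 120, 66, 62, 81, 90, 112, 141, 163, 168, 166, 166, 164, 164, 164, 163, 165, 163]
0.0435 [332.6 235.5] [355.4 251.5]
0.09 [333.6 217.8] [357.2 233.7]
0.0935 [332.3 215.5] [358.7 233.3]
0.1085 [332.6 209.5] [359.4 227.2]
```

Call:
servo_tool:
  steps:
    - [[0.005,0,0.01],0,0.3]
    - [[0.005,0,0.015],0,0.3]
    - [[0.005,0,0.02],0,0.3]
    - [[0.005,0,0.022],0,0.3]
    - [[0.005,0,0.022],0,0.3]

```text
time_s: 24.85
tool_pos: [0.5538, -0.1765, 0.0622]
tcp_rot: [-0.0, 0.999, -0.041, -0.001]
contact_force: [0.7, 0.2, 0.2]
width: 0.547
grasp_force: 61.8
```

Call:
servo_tool:
  steps:
    - [[0,0,0.003],0,0.3]
    - [[0,0,0.006],0,0.3]
    - [[0,0,0.008],0,0.3]
    - [[0,0,0.008],0,0.3]

```text
time_s: 25.25
tool_pos: [0.5539, -0.1766, 0.0544]
tcp_rot: [-0.0, 0.999, -0.041, -0.0]
contact_force: [-0.5, -0.3, -1.1]
width: 0.545
grasp_force: 61.8
```

Call:
servo_tool:
  steps:
    - [[0,0,0.002],0,0.3]
    - [[0,0,0.004],0,0.3]
    - [[0,0,0.0045],0,0.3]
    - [[0,0,0.0045],0,0.3]

```text
time_s: 25.65
tool_pos: [0.5541, -0.1767, 0.0501]
tcp_rot: [-0.0, 0.999, -0.041, -0.0]
contact_force: [0.7, -0.5, -0.6]
width: 0.544
grasp_force: 61.8
```

Call:
servo_tool:
  steps:
    - [[0,0,0],0,-0.15]
    - [[0,0,0],0,-0.2]
    - [[0,0,0],0,-0.25]
    - [[0,0,0],0,-0.3]
    - [[0,0,0],0,-0.35]
    - [[0,0,0],0,-0.35]
    - [[0,0,-0.01],0,-0.35]
    - [[0,0,-0.04],0,-0.35]
    - [[0,0,-0.08],0,-0.35]
    - [[0,0,-0.12],0,-0.35]
    - [[0,0,-0.13],0,-0.4]
    - [[0,0,-0.13],0,-0.4]

```text
time_s: 26.85
tool_pos: [0.5556, -0.1774, 0.1834]
tcp_rot: [0.001, 0.999, -0.041, 0.003]
contact_force: [-0.2, 0.1, -0.3]
width: 0.697
grasp_force: 0.0
```

Run:
```python
from h import *
go(.547,-.2535,.17,yr)
s=grab_frame("scene");a=cv2.cvtColor(s["color"],cv2.COLOR_RGB2HSV)
b=cv2.cvtColor(cv2.imread("pics/scene0.png"),cv2.COLOR_BGR2HSV)
# amber mask of dye bottle in initial scene
t=cv2.cvtColor(cv2.imread("pics/top0.png"),cv2.COLOR_BGR2HSV)
for n,h,(x0,y0,x1,y1) in(("s0",b,(295,230,325,290)),("t0",t,(335,190,365,225))):
    m=cv2.inRange(h[y0:y1,x0:x1],(0,90,20),(25,255,200));k=max(cv2.findContours(m,0,2)[0],key=cv2.contourArea);x,y,w,hh=cv2.boundingRect(k);print(n,x+x0,y+y0,w,hh)
T=cv2.imread("pics/top0.png",0)
for v in range(195,219,2):print(v,T[v,338:362].tolist())
f=grab_frame("top");A=np.linspace(0,6.28,50)
for z,rr in((0,.014),(.045,.014),(.1,.005)):
    q=proj(f,np.c_[.546+rr*np.cos(A),-.2545+rr*np.sin(A),0*A+z]);print(z,q.min(0).round(1),q.max(0).round(1))
```

```text
shift [-0.0024  0.0765  0.0136] turn -0.0017 tool [ 0.5556 -0.1774  0.1834] yaw -4.65 w 0.697 F [-0.2  0.1 -0.3] t 26.9
s0 304 254 14 24
t0 343 204 4 5
195 [210, 210, 211, 211, 212, 211, 209, 204, 195, 173, 138, 109, 96, 103, 129, 164, 193, 208, 212, 212, 211, 211, 211, 212]
197 [210, 210, 212, 212, 207, 198, 178, 152, 125, 100, 80, 76, 76, 77, 82, 115, 160, 191, 206, 212, 212, 213, 213, 213]
199 [211, 212, 211, 204, 182, 147, 109, 86, 74, 68, 66, 67, 68, 69, 69, 71, 95, 133, 170, 197, 210, 214, 214, 214]
201 [211, 211, 203, 180, 137, 98, 80, 77, 74, 68, 68, 66, 68, 66, 67, 67, 71, 84, 129, 174, 203, 212, 213, 212]
203 [212, 207, 191, 157, 111, 86, 78, 72, 74, 73, 75, 70, 70, 69, 68, 72, 72, 75, 99, 146, 190, 208, 214, 214]
205 [213, 203, 177, 132, 94, 86, 85, 79, 71, 73, 73, 72, 71, 68, 69, 70, 73, 77, 106, 157, 195, 210, 214, 215]
207 [213, 202, 171, 121, 86, 81, 85, 84, 81, 79, 73, 73, 69, 73, 74, 75, 76, 81, 115, 168, 201, 211, 214, 214]
209 [212, 201, 170, 117, 79, 76, 78, 84, 84, 85, 83, 82, 77, 76, 75, 75, 76, 82, 107, 142, 169, 191, 205, 212]
211 [211, 201, 174, 128, 87, 72, 73, 74, 77, 77, 77, 79, 78, 75, 77, 73, 77, 90, 116, 139, 151, 159, 171, 189]
213 [211, 208, 197, 174, 137, 96, 76, 72, 72, 73, 73, 74, 75, 73, 74, 73, 90, 113, 135, 148, 151, 151, 153, 167]
215 [212, 213, 212, 208, 196, 169, 135, 102, 82, 75, 74, 75, 74, 78, 88, 105, 125, 143, 150, 153, 152, 152, 152, 164]
217 [214, 214, 214, 214, 213, 210, 201, 182, 153, 129, 119, 120, 125, 131, 139, 146, 151, 153, 154, 152, 153, 153, 154, 163]
0 [339.5 204.1] [355.6 219.9]
0.045 [340.1 198. ] [357.  214.5]
0.1 [346.7 195.3] [353.1 201.5]
```

Call:
servo_tool:
  steps:
    - [[-0.001,0.04,0.0],0,-0.1]
    - [[-0.001,0.078,0.0],0,-0.1]
    - [[-0.001,0.078,0.0],0,-0.1]
    - [[-0.001,0.078,0.0],0,-0.1]
    - [[-0.001,0.078,0.0],0,-0.1]

```text
time_s: 27.45
tool_pos: [0.5462, -0.2532, 0.1787]
tcp_rot: [-0.001, 0.999, -0.04, -0.001]
contact_force: [-0.5, 0.2, 0.8]
width: 0.548
grasp_force: 0.0
```

Run:
```python
from h import *
go(.5485,-.2547,.025,yr)
```

```text
shift [0.0028 0.0016 0.1537] turn -0.0012 tool [ 0.5462 -0.2532  0.1787] yaw -4.62 w 0.548 F [-0.5  0.2  0.8] t 27.4
```

Call:
servo_tool:
  steps:
    - [[0.003,0.0015,0.0],0,-0.1]
    - [[0.003,0.0015,0.04],0,-0.1]
    - [[0.003,0.0015,0.08],0,-0.1]
    - [[0.003,0.0015,0.115],0,-0.1]
    - [[0.003,0.0015,0.135],0,-0.1]
    - [[0.003,0.0015,0.145],0,-0.1]
    - [[0.003,0.0015,0.1485],0,-0.1]
    - [[0.003,0.0015,0.1485],0,-0.1]
    - [[0.003,0.0015,0.1485],0,-0.1]

```text
time_s: 28.35
tool_pos: [0.5508, -0.2567, 0.0334]
tcp_rot: [0.001, 0.999, -0.04, 0.001]
contact_force: [0.3, 0.1, -1.0]
width: 0.549
grasp_force: 0.0
```

Call:
servo_tool:
  steps:
    - [[0,0,0],0,0.0]
    - [[0,0,0],0,0.1]
    - [[0,0,0],0,0.2]
    - [[0,0,0],0,0.3]
    - [[0,0,0],0,0.4]
    - [[0,0,0],0,0.5]
    - [[0,0,0],0,0.6]
    - [[0,0,0],0,0.7]
    - [[0,0,0],0,0.7]

```text
time_s: 29.25
tool_pos: [0.55, -0.2562, 0.0322]
tcp_rot: [0.0, 0.999, -0.041, 0.0]
contact_force: [0.1, 2.0, 4.4]
width: 0.291
grasp_force: 58.9
```

Call:
servo_tool:
  steps:
    - [[0,0,-0.02],0,0.7]
    - [[0,0,-0.06],0,0.7]
    - [[0,0,-0.095],0,0.7]
    - [[0,0,-0.095],0,0.7]
    - [[-0.03,-0.025,-0.095],0,0.7]
    - [[-0.06,-0.055,-0.095],0,0.7]
    - [[-0.075,-0.08,-0.095],0,0.7]
    - [[-0.075,-0.08,-0.095],0,0.7]
    - [[-0.075,-0.08,-0.095],0,0.7]

```text
time_s: 30.15
tool_pos: [0.481, -0.17, 0.126]
tcp_rot: [-0.0, 0.999, -0.04, -0.0]
contact_force: [1.6, -0.5, -2.2]
width: 0.289
grasp_force: 59.1
```

Run:
```python
from h import *
go(.478,-.1695,.065,yr)
T=cv2.imread("pics/top0.png",0)
print("row250",T[250,278:322].tolist());print("col299",T[228:272,299].tolist())
f=grab_frame("top");A=np.linspace(0,6.28,50)
q=proj(f,np.c_[.477+.022*np.cos(A),-.1695+.022*np.sin(A),0*A+.029]);print(q.min(0).round(1),q.max(0).round(1))
```

```text
shift [-0.003  -0.0002  0.061 ] turn -0.0011 tool [ 0.481 -0.17   0.126] yaw -4.61 w 0.289 F [ 1.6 -0.5 -2.2] t 30.1
row250 [178, 169, 168, 168, 164, 159, 148, 132, 120, 112, 112, 129, 153, 165, 168, 169, 169, 169, 169, 170, 170, 170, 169, 169, 169, 168, 169, 169, 169, 165, 151, 139, 137, 142, 145, 134, 132, 148, 163, 168, 168, 176, 187, 192]
col299 [112, 128, 152, 162, 165, 166, 165, 160, 149, 132, 120, 115, 105, 107, 131, 157, 168, 170, 170, 170, 170, 169, 170, 169, 169, 168, 169, 169, 169, 170, 169, 165, 153, 140, 142, 147, 141, 127, 120, 130, 149, 165, 169, 166]
[284.9 236.7] [311.3 262.9]
```

Call:
servo_tool:
  steps:
    - [[-0.0035,0,0.0],0,0.7]
    - [[-0.0035,0,0.025],0,0.7]
    - [[-0.0035,0,0.045],0,0.7]
    - [[-0.0035,0,0.06],0,0.7]
    - [[-0.0035,0,0.07],0,0.7]
    - [[-0.0035,0,0.075],0,0.7]
    - [[-0.0035,0,0.075],0,0.7]

```text
time_s: 30.9
tool_pos: [0.4779, -0.1702, 0.0514]
tcp_rot: [-0.0, 0.999, -0.041, -0.0]
contact_force: [0.5, -0.2, -0.9]
width: 0.294
grasp_force: 59.1
```

Call:
servo_tool:
  steps:
    - [[0,0,0.003],0,0.7]
    - [[0,0,0.006],0,0.7]
    - [[0,0,0.009],0,0.7]
    - [[0,0,0.009],0,0.7]

```text
time_s: 31.3
tool_pos: [0.4779, -0.1699, 0.0426]
tcp_rot: [-0.0, 0.999, -0.041, -0.0]
contact_force: [1.0, -0.2, 0.0]
width: 0.291
grasp_force: 59.1
```

Bottle base is about 1 mm above the well floor with no contact force. I'll lower it the rest and release gently.

Call:
servo_tool:
  steps:
    - [[0,0,0.001],0,0.7]
    - [[0,0,0.0012],0,0.7]
    - [[0,0,0.0012],0,0.4]
    - [[0,0,0.0012],0,0.3]
    - [[0,0,0.0012],0,0.2]
    - [[0,0,0.0012],0,0.1]
    - [[0,0,0.0012],0,0.0]
    - [[0,0,0.0012],0,-0.05]
    - [[0,0,0.0012],0,-0.05]

```text
time_s: 32.2
tool_pos: [0.478, -0.17, 0.0416]
tcp_rot: [0.0, 0.999, -0.041, 0.0]
contact_force: [0.4, -0.4, -0.2]
width: 0.527
grasp_force: 0.0
```

Call:
servo_tool:
  steps:
    - [[0,0,-0.02],0,-0.05]
    - [[0,0,-0.05],0,-0.05]
    - [[0,0,-0.09],0,-0.05]
    - [[0,0,-0.13],0,-0.05]
    - [[0,0.04,-0.16],0,-0.05]
    - [[-0.03,0.09,-0.18],0,-0.05]
    - [[-0.06,0.14,-0.18],0,-0.05]
    - [[-0.1,0.19,-0.18],0,-0.05]
    - [[-0.13,0.24,-0.18],0,-0.05]
    - [[-0.15,0.28,-0.18],0,-0.05]
    - [[-0.15,0.32,-0.18],0,-0.05]
    - [[-0.15,0.32,-0.18],0,-0.05]

```text
time_s: 33.4
tool_pos: [0.3004, -0.4799, 0.2218]
tcp_rot: [0.001, 0.999, -0.042, -0.0]
contact_force: [-0.2, 0.9, -0.7]
width: 0.524
grasp_force: 0.0
```

Run:
```python
from h import *
f=grab_frame("top");s=grab_frame("scene")
a=cv2.resize(s["color"][:,:,::-1][180:280,295:415],(400,333),interpolation=cv2.INTER_CUBIC)
b=cv2.resize(f["color"][:,:,::-1][170:290,210:330],(400,400),interpolation=cv2.INTER_CUBIC)
o=np.zeros((400,800,3),np.uint8);o[:333,:400]=a;o[:,400:]=b;cv2.imwrite("pics/fin.png",o)
h=cv2.cvtColor(f["color"],cv2.COLOR_RGB2HSV);m=cv2.inRange(h,(8,120,90),(28,255,255))
for x in cv2.findContours(m,0,2)[0]:
    if cv2.contourArea(x)>40: q=cv2.minAreaRect(x);print(np.round(q[0],1),np.round(q[1],1),rl(plane(f,[q[0]],.045)[0]))
for rx,z in((-.044,.024),(-.006,.037)):
    P=np.array([.5189,-.09])+[c_*rx,s_*rx];print("expect",proj(f,[*P,z+.008]).round(1))
go(.4,-.4,.2,0)
```

```text
[247.8 398.1] [26.7 44.6] [-0.2768 -0.0211  0.045 ]
[258.5 386.6] [22.4  7.9] [-0.2585 -0.0364  0.045 ]
[366.1 268.5] [15.8 20.6] [-0.0618 -0.1961  0.045 ]
[248.  238.6] [15.6 45.8] [-0.0244 -0.0001  0.045 ]
expect [[248.  251.6]]
expect [[248.9 227.6]]
shift [ 0.092  -0.0875  0.0215] turn -0.0851 tool [ 0.3009 -0.4794  0.2215] yaw -4.88 w 0.527 F [-0.1  0.   0.6] t 33.5
```

View pics/fin.png

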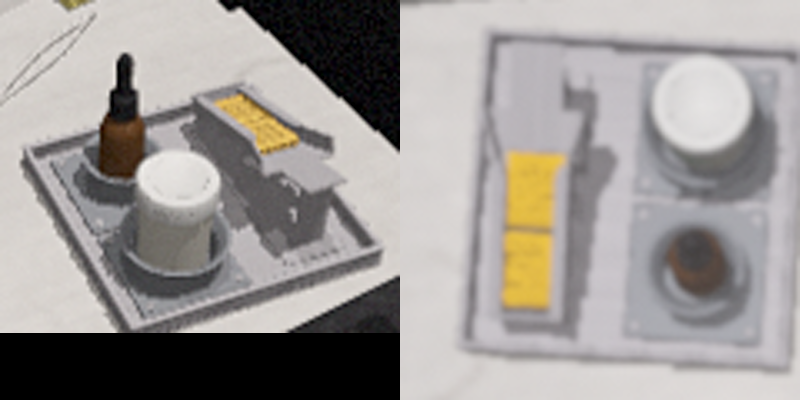

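The final picture shows the pot upright in the far cup at (700,105) and the dye bottle upright in the near cup at (695,260). Both cassettes are end to end at the stop, at (535,190) and (527,270); their far and near ends match the expected positions to about a pixel. The lidded cassette has not moved.

```bash
python3 -c "
from cell import r
print(r.job_done())"
```

```text
the job is handed in; nothing more can be done
None
```

I handed the job in at about 33.5 s of the 99 s, with the pot and dye bottle upright in their wells and both open cassettes seated in the rail, writing ends downhill. The judge returned no result. One cassette jammed in the rail mouth and I squared it up with the gripper. The lidded cassette measured unmoved; I did not re-measure the capped bottle or small pot, but the robot did not handle them.

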